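# Walk a stuck drilling template out of its jig with a mallet

### The job

The plywood drilling template is stuck between the jaws of its jig. Take the mallet by its handle and, with light taps or pushes of its head on the two steel pads at the template's back, left and right in turn and only a few millimetres at a time so that it never sits badly askew, walk the template forward until its front edge sits firmly and squarely against both stop pins. Then stand the mallet upright again where you took it from; touch the template with nothing but the mallet, and leave the other parts lying about alone.

Things in the scene. Friction and masses are not known exactly. Their poses are not given: they have to be found in the camera images.
- jig: The jig, fixed to the bench: aluminium base 155 (x) x 260 (y) x 10 mm, from 55 mm behind to 100 mm before the origin, which lies on the bench midway between its jaws. x is the way the template must go, roughly away from the robot; y is the jig's left. A template skewed more than 4 degrees against it (one end 11 mm ahead) is spoilt.
- jaw_left (a point): Where the left jaw touches the template's end: 80 mm left of the jig's origin, 23 mm above the bench. Round steel jaws on springs press both ends from dark housings (50 x 30 mm, 46 mm high, centred 113 mm left and right). Each end slips at about 4 to 10 N; a push on one pad moves that end, the template turning about the other jaw.
- back_block (a point): Centre of the top of a dark steel block on the jig that covers the middle of the template's back: 16 (x) x 50 (y) mm, 44 mm high, standing 75 to 59 mm behind the jig's origin. Fixed; the mallet passes beside or behind it.
- template: The stuck template: a plywood plate 80 (x) x 160 (y) x 24 mm with steel guide bushes in its top, lying on the jig's base, about 0.3 kg; origin at the centre of its underside (10 mm above the bench), x forward. At the start its origin is 12 to 18 mm behind the jig's; it has 16 to 44 mm to go to the stop pins. Its back carries two steel pads.
- pad_left (a point): Centre of the back face of the left pad, the face to be tapped: 30 mm wide, from 10 to 42 mm above the bench, this point at 26 mm; 52 mm behind and 62 mm to the left of the template's origin. Free bench behind it, but as it moves on, the mallet must follow over the 10 mm high base (from 55 mm behind the jig's origin). A blow or push must stay under 20 N.
- pad_right (a point): The same for the right pad, 62 mm to the right of the template's origin.
- front_left (a point): Point on the template's front face that meets the left stop pin: 40 mm before and 55 mm to the left of the template's origin.
- front_right (a point): The same for the right stop pin, 55 mm to the right.
- stop: The stop rail, fixed on the jig's base before the template, parallel to it: 16 (x) x 150 (y) x 30 mm. Origin at the foot of its near face, 10 mm above the bench; x as in the jig. Two steel pins (18 mm wide, at y = +55 and -55 mm) stand out towards the template, both alike, by 12 to 30 mm as someone clamped them: not measured, to be felt. They do not give: the push rises steeply there.
- mallet: A stubby wooden joiner's mallet, 0.22 kg, standing on its head with the handle up. Head 80 (x) x 40 (y) x 36 mm high with striking faces at x = +40 and -40 mm; handle 22 (x) x 18 (y) mm, from 36 to 106 mm above the bench. Origin at the centre of the head's underside, z up along the handle. It starts to the left or the right of the jig.
- caster: A castor lying on its 70 x 60 mm mounting plate, wheel up, 88 mm high; on the other side of the jig from the mallet. Leave it alone.
- flange: A dark steel pipe flange, 90 mm across, 26 mm high, at the far left. Leave it alone.
- coupling: A dark steel pipe coupling standing on end, 52 mm across, 45 mm high, at the far right. Leave it alone.
Things that resemble listed ones, but are neither listed nor needed, are in the scene too. Of the things shaped like the mallet, the wooden one is meant.

How it is judged:
By the outcome, as a careful person would: the job done as asked, in the order asked, and still so for the second after the job is handed in, with the robot touching nothing.
It also fails if it takes over 72 s, if anything falls off the work surface, if the arm or the gripper's body presses on something with over 40 N, if the wrist force passes 120 N, or if a joint passes its speed limit or range.

### The arm

A 7-joint arm with a two-finger parallel gripper is mounted at the origin on the work surface. World frame = base frame: x ahead of the robot, y to its left, z up, the work surface at z = 0. Lengths are in m, angles in rad, forces in N, time in s.
With the tool pointing down it reaches from about 0.425 to 0.875 m from the base axis. Payload 4.7 kg.
Tool frame: the origin (TCP) lies where the fingers leave the gripper's body, on its centre line; the fingertips stand 70 mm ahead of it and the grasp point (between the pads) lies 51 mm ahead of it; z points along the fingers, y is the line along which they close (so a half turn about z gives the same grasp; the last joint's range is limited). The gripper opens to 87 mm and grips with 3 to 60 N. Pads are 19 mm wide; open, the fingers measure 117 mm over their backs; the gripper's body (75 mm by 190 mm) begins 51 mm behind the grasp point.
Start: joints at [1.254, 0.321, -0.07, 1.45, 0.023, 1.371, -0.057], TCP at [0.211, -0.615, 0.292] pointing down, gripper open.
Joint ranges: [-2.86, 2.86], [-0.3, 2.09], [-1.38, 1.24], [0.06, 2.45], [-1.56, 4.7], [0.09, 2.05], [-2.69, 2.69]. Speed limits (rad/s): [2.57, 2.57, 3.14, 3.14, 3.14, 3.14, 3.14].

### API

Orientations are given as a rotation vector (axis times angle).
In Python, from bench import get_state, get_image, get_calibration, close_job gives the robot as it stands.
- The arm moves only by the tool send_rows, never from a script. Its argument "rows" is a list of rows, each an object of numbers: "hand": the finger opening in mm, from 0 to 87; "x", "y", "z": the shift along the world's x, y, z in mm; "roll": the turn about the world's z in degrees. A call has 1 to 10 rows; each row shifts and turns the commanded pose from where the row before left it; what a row does not reach is not made up. A row lasts 1/10 s, in which the tool goes at most 50 mm and 8.59 degrees, less where a joint would pass 70% of its speed; a pose out of reach is approached as far as the arm can. A call is refused whole if a number of a shift passes 50 or a number of a turn 8.59, either way. A call with a gripper value outside its range is refused whole. The fingers move at their own pace and stop on an object; "force" is the grip in N (left out, the last holds). Time passes only in rows, so rows that do not move let the fingers close. It gives the time, the measured TCP pose, the force, the opening and the grip force at its end, in the units of the state.
- get_state(): the state, without advancing time (a new reading comes with each control period).
- get_image(name): name is "side" or "top"; returns the picture (384x512x3 uint8, blue, green, red); there is no depth.
- get_calibration(name): a dict with "mtx" (3x3 intrinsics, pixels), "D" ([k1, k2, p1, p2, k3] as OpenCV has them; the pictures are not rectified), "world_from_camera" (4x4, takes a point from camera to world coordinates). Camera axes: x right, y down, z forward; pixel columns grow to the right and rows downward; lengths in m; the calibration is good to about 2 mm. A picture is of the moment at which its call begins. get_calibration takes no time and is no camera call.
- close_job(): hands the job in; it is judged then, once.
The state is a dict: "time": time; "joint_positions": joint angles; "qd": joint speeds; "joint_torque": joint torques, N m; "position": TCP position; "tool_rot": TCP orientation; "ft_force": force on the tool from outside, world axes, zero at the start; "torque": the same for the moment, N m; "grip_width": opening from 0.0 (shut) to 1.0 (fully open); "grip_force": force on a finger pad.
Only numpy, scipy, OpenCV 4.12 (cv2) and the standard library are available. Lean on these libraries where they do the work, as an engineer would, in place of code of your own. Each camera call takes 0.05 s, during which the arm holds its last target. There are 200 camera calls.

## Working session

There is one attempt and no reset: what is moved stays moved. The work goes in short steps, Python scripts to look and compute and a tool call to move; the robot and the scene stay as the last step left them, time stands still between calls to the robot, and variables do not carry over. Pictures are saved under pics/ and viewed, at most 10 in all, crops included, and the job is handed in when it is done.

Besides the shell and the picture viewer there is one more tool, called as name([rows], argument=value, ...), one row to a line, values as JSON. send_rows: Moves the arm, as the interface text tells. Its arguments: {"type":"object","properties":{"rows":{"type":"array","items":{"type":"object","properties":{"hand":{"type":"number"},"x":{"type":"number"},"y":{"type":"number"},"z":{"type":"number"},"roll":{"type":"number"}}}},"force":{"type":"number"}},"required":["rows"]}

```bash
mkdir -p pics
cat > h.py <<'E'
import numpy as np, cv2
from bench import *
def ray(c,px):
    k=get_calibration(c);M=np.array(k["mtx"]);D=np.array(k["D"]);T=np.array(k["world_from_camera"])
    u=cv2.undistortPoints(np.array(px,float).reshape(-1,1,2),M,D).reshape(-1,2)
    d=np.c_[u,np.ones(len(u))]@T[:3,:3].T
    return T[:3,3],d
def at(c,px,z):
    o,d=ray(c,px); z=np.broadcast_to(z,len(d)); return o+d*((z-o[2])/d[:,2])[:,None]
def proj(c,P):
    k=get_calibration(c);T=np.linalg.inv(np.array(k["world_from_camera"]))
    return cv2.projectPoints(np.array(P,float).reshape(-1,1,3),cv2.Rodrigues(T[:3,:3])[0],T[:3,3],np.array(k["mtx"]),np.array(k["D"]))[0].reshape(-1,2)
E
python3 - <<'E'
from h import *
for n in("top","side"):
    im=get_image(n);cv2.imwrite(f"pics/{n}_raw.png",im);cv2.imwrite(f"pics/{n}0.png",cv2.resize(im,(800,600),interpolation=cv2.INTER_CUBIC))
    print(n,np.round(get_calibration(n)["world_from_camera"],3).tolist(),np.round(get_calibration(n)["mtx"],0).tolist())
print(get_state())
E
```

```text
top [[-0.022, -0.993, 0.113, 0.415], [-1.0, 0.02, -0.02, -0.008], [0.018, -0.113, -0.993, 1.186], [0.0, 0.0, 0.0, 1.0]] [[363.0, 0.0, 255.0], [0.0, 363.0, 189.0], [0.0, 0.0, 1.0]]
side [[0.995, -0.064, 0.071, 0.454], [-0.095, -0.623, 0.777, -0.685], [-0.005, -0.78, -0.626, 0.625], [0.0, 0.0, 0.0, 1.0]] [[358.0, 0.0, 261.0], [0.0, 358.0, 193.0], [0.0, 0.0, 1.0]]
{'time': 0.1, 'joint_positions': array([ 1.25412657,  0.32175132, -0.07009054,  1.4515721 ,  0.02262485,
        1.37079199, -0.05688005]), 'qd': array([-0.00019518, -0.00244036,  0.00070916, -0.00272864,  0.0001891 ,
       -0.0008415 , -0.00051569]), 'joint_torque': array([-5.85068465e-04, -4.92571807e+01, -4.06141123e-01, -3.13399351e+01,
       -6.42345124e-02,  3.95269110e-02,  1.18883095e-04]), 'position': array([ 0.21093399, -0.61441943,  0.29125966]), 'tool_rot': array([-3.09704444e+00, -5.17019402e-01,  6.27808259e-04]), 'ft_force': array([-0.64952057,  0.70953013, -0.60242922]), 'torque': array([-0.01810904, -0.0075126 ,  0.02100965]), 'grip_force': 0.0, 'grip_width': 1.0010086118168955}
```

View pics/top0.png

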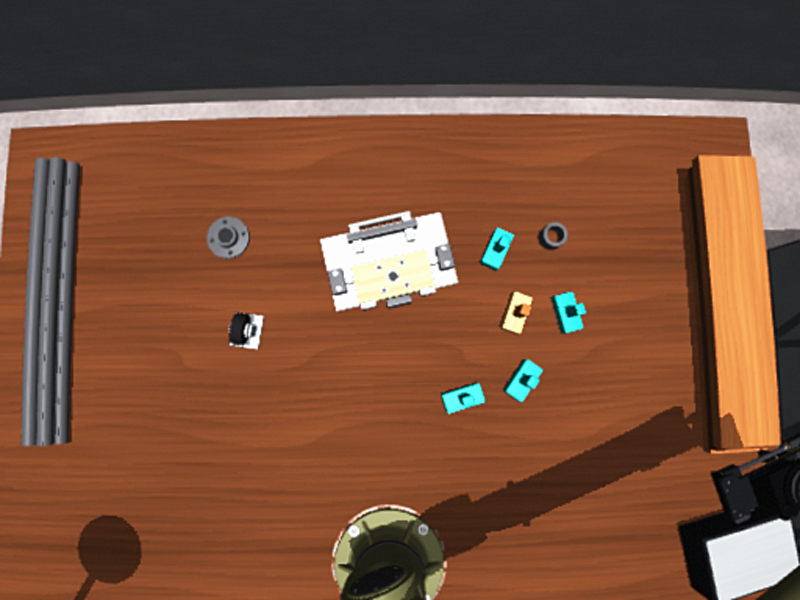

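View pics/side0.png

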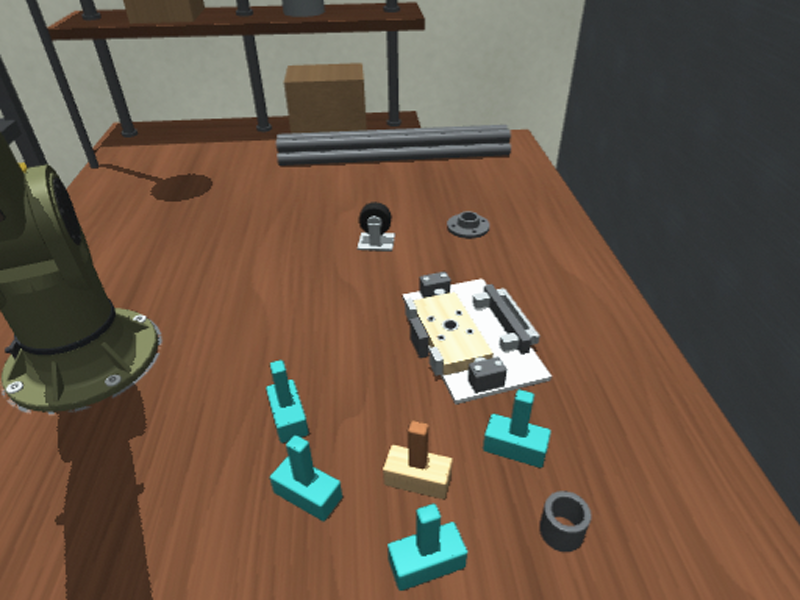

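The top view shows the jig around (390,262) and the wooden mallet at (517,312) in the 800 px picture, with teal decoys around it. I'll enlarge both.

Run:
```python
from h import *
a=cv2.imread("pics/top_raw.png")[130:220,200:350]; s=cv2.imread("pics/side_raw.png")[165:325,230:370]
A=cv2.resize(a,None,fx=5.3333,fy=5.3333,interpolation=cv2.INTER_CUBIC)
S=cv2.resize(s,None,fx=3.75,fy=3.75,interpolation=cv2.INTER_CUBIC)
cv2.imwrite("pics/topc.png",A);cv2.imwrite("pics/sidec.png",S);print(A.shape,S.shape)
```

```text
(480, 800, 3) (600, 525, 3)
```

View pics/topc.png

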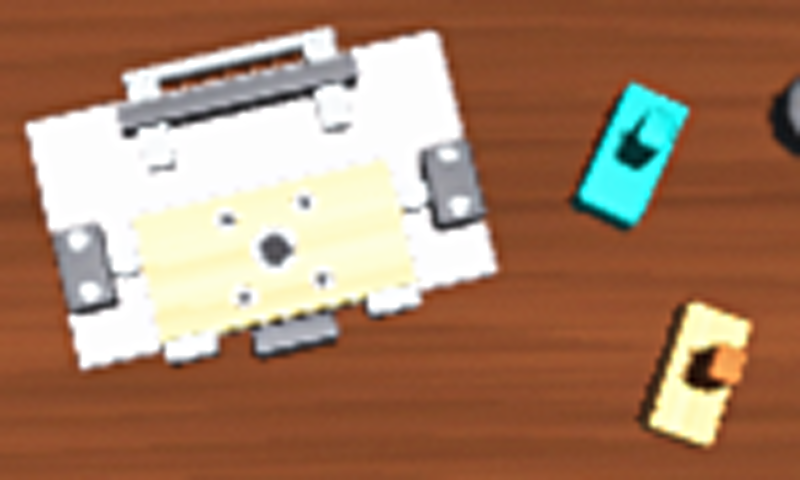

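View pics/sidec.png

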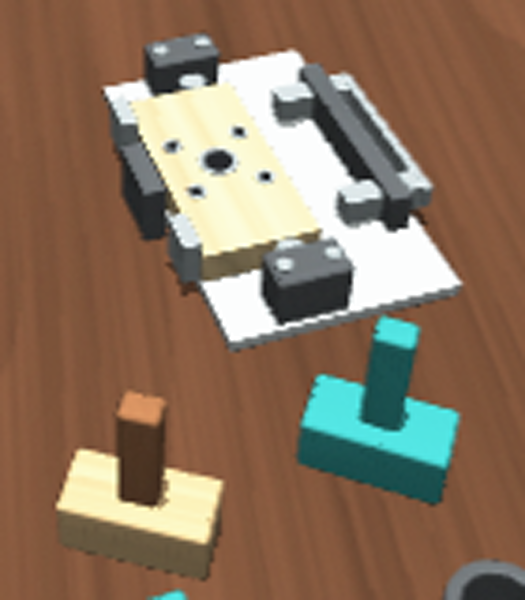

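The top crop (5.33x, offset 200,130) has the base corners at (25,123), (437,30), (497,270), (80,369). The template top's corners are about (133,212), (390,162), (412,285), (157,340). The mallet head top's corners are (692,298), (751,318), (710,447), (648,425), and the handle top is at (727,362). The side crop agrees with this.

```bash
cat >> h.py <<'E'
def fit(L,W):  # planar rigid fit -> x,y,yaw
    L=np.array(L,float);W=np.array(W)[:,:2];l=L-L.mean(0);w=W-W.mean(0)
    a=np.arctan2((l[:,0]*w[:,1]-l[:,1]*w[:,0]).sum(),(l*w).sum());R=np.array([[np.cos(a),-np.sin(a)],[np.sin(a),np.cos(a)]])
    t=W.mean(0)-R@L.mean(0);return t,np.degrees(a),np.round(1000*((L@R.T+t)-W),1).tolist()
def tl(t,a,p):
    a=np.radians(a);return np.round(1000*(np.array([[np.cos(a),-np.sin(a)],[np.sin(a),np.cos(a)]])@np.array(p)+t),1)
E
python3 - <<'E'
from h import *
c=lambda p:(np.array(p,float)+.5)/5.33333-.5+[200,130]
base=at("top",c([(25,123),(437,30),(497,270),(80,369)]),.010)
j=fit([(.1,.13),(.1,-.13),(-.055,-.13),(-.055,.13)],base);print("jig",j)
t=at("top",c([(133,212),(390,162),(412,285),(157,340)]),.034)
T=fit([(.04,.08),(.04,-.08),(-.04,-.08),(-.04,.08)],t);print("tmpl",T)
m=at("top",c([(692,298),(751,318),(710,447),(648,425)]),.036)
M=fit([(.04,.02),(.04,-.02),(-.04,-.02),(-.04,.02)],m);print("mallet",M,"handle top",at("top",c([(727,362)]),.106))
# side checks
d=lambda p:(np.array(p,float)+.5)/3.75-.5+[230,165]
sm=at("side",d([(57,507),(205,545),(222,482),(82,452)]),.036);print("mallet side",fit([(-.04,-.02),(.04,-.02),(.04,.02),(-.04,.02)],sm), at("side",d([(142,408)]),.106))
sb=at("side",d([(105,88),(297,52),(462,288),(232,345)]),.010);print("jig side",fit([(-.055,.13),(.1,.13),(.1,-.13),(-.055,-.13)],sb))
st=at("side",d([(132,103),(235,85),(318,233),(203,257)]),.034);print("tmpl side",fit([(-.04,.08),(.04,.08),(.04,-.08),(-.04,-.08)],st))
E
```

```text
jig (array([ 0.6000864 , -0.01741601]), np.float64(12.083158160202622), [[-0.5, -1.2], [-0.4, 1.2], [-0.2, 0.9], [1.1, -1.0]])
tmpl (array([ 0.58561106, -0.01966295]), np.float64(10.286698127308904), [[0.7, 2.0], [1.6, 0.1], [-1.9, -3.1], [-0.4, 1.0]])
mallet (array([ 0.5063474 , -0.27425299]), np.float64(-20.841177757919983), [[-0.1, 1.4], [-1.5, -0.6], [0.7, -0.6], [0.9, -0.2]]) handle top [[ 0.50598542 -0.27345493  0.106     ]]
mallet side (array([ 0.50237464, -0.27527203]), np.float64(-21.551041649930845), [[-1.2, -1.4], [1.2, -1.6], [1.7, -0.2], [-1.8, 3.2]]) [[ 0.50256975 -0.27474196  0.106     ]]
jig side (array([ 0.59686188, -0.01866138]), np.float64(11.713060124616039), [[-0.2, -1.3], [0.7, 0.5], [0.4, 0.3], [-0.9, 0.4]])
tmpl side (array([ 0.58324028, -0.02194743]), np.float64(10.019135075869706), [[-1.8, 0.7], [1.4, 1.7], [2.2, -1.1], [-1.7, -1.3]])
```

Both views agree:

| Item | Position (mm) | Yaw |
|---|---|---|
| Jig | (599, -18) | 12° |
| Template | 15 mm behind the jig's origin | about 10.3° (left end ahead) |
| Mallet | (504, -275) | -21° |

I'll grip along the mallet's x. The closing line is at -71° now, so the tool turns +50°.

send_rows([
  {"x": 29, "y": 34, "z": -6, "roll": 5, "hand": 60},
  {"x": 29, "y": 34, "z": -6, "roll": 5},
  {"x": 29, "y": 34, "z": -6, "roll": 5},
  {"x": 29, "y": 34, "z": -6, "roll": 5},
  {"x": 29, "y": 34, "z": -6, "roll": 5},
  {"x": 29, "y": 34, "z": -6, "roll": 5},
  {"x": 29, "y": 34, "z": -6, "roll": 5},
  {"x": 29, "y": 34, "z": -6, "roll": 5},
  {"x": 29, "y": 34, "z": -6, "roll": 5},
  {"x": 32, "y": 34, "z": -6, "roll": 5},
], force=55)

```text
schema error: expected keys hand, x, y, z, roll
```

send_rows([
  {},
  {},
  {},
])

```text
schema error: expected keys hand, x, y, z, roll
```

```bash
cat >> h.py <<'E'
from scipy.spatial.transform import Rotation as Ro
def tool():
    s=get_state();R=Ro.from_rotvec(s["tool_rot"]).as_matrix();y=R[:,1]
    return np.round(s["position"]*1000,1),"closing yaw",np.round(np.degrees(np.arctan2(y[1],y[0])),1),"z",np.round(R[:,2],3),"t",s["time"],"f",np.round(s["ft_force"],2),s["grip_width"]*87
E
python3 -c "from h import *;print(tool())"
```

```text
(array([ 210.9, -614.4,  291.3]), 'closing yaw', np.float64(-71.0), 'z', array([-0.001,  0.002, -1.   ]), 't', 0.1, 'f', array([-0.65,  0.71, -0.6 ]), 87.08774922806991)
```

All keys are required in every row.

send_rows([
  {"x": 29, "y": 34, "z": -6, "roll": 5, "hand": 60},
  {"x": 29, "y": 34, "z": -6, "roll": 5, "hand": 60},
  {"x": 29, "y": 34, "z": -6, "roll": 5, "hand": 60},
  {"x": 29, "y": 34, "z": -6, "roll": 5, "hand": 60},
  {"x": 29, "y": 34, "z": -6, "roll": 5, "hand": 60},
  {"x": 29, "y": 34, "z": -6, "roll": 5, "hand": 60},
  {"x": 29, "y": 34, "z": -6, "roll": 5, "hand": 60},
  {"x": 29, "y": 34, "z": -6, "roll": 5, "hand": 60},
  {"x": 29, "y": 34, "z": -6, "roll": 5, "hand": 60},
  {"x": 32, "y": 34, "z": -6, "roll": 5, "hand": 60},
], force=55)

```text
time: 1.1
position: [0.5045, -0.2734, 0.2318]
tool_rot: [-2.587, -1.782, 0.001]
ft_force: [-0.2, -0.5, 0.1]
grip_width: 0.692
grip_force: 0.0
```

send_rows([
  {"x": 0, "y": 0, "z": 0, "roll": 0, "hand": 60},
  {"x": 0, "y": 0, "z": 0, "roll": 0, "hand": 60},
  {"x": 0, "y": 0, "z": 0, "roll": 0, "hand": 60},
])

```text
time: 1.4
position: [0.5031, -0.2761, 0.232]
tool_rot: [-2.592, -1.775, 0.002]
ft_force: [-0.2, 0.0, 0.5]
grip_width: 0.689
grip_force: 0.0
```

```bash
python3 -c "from h import *;print(tool())"
```

```text
(array([ 503.1, -276.1,  232. ]), 'closing yaw', np.float64(-21.2), 'z', array([-0.001, -0.001, -1.   ]), 't', 1.4, 'f', array([-0.19,  0.04,  0.46]), 59.985111756561565)
```

send_rows([
  {"x": 1, "y": 1, "z": -30, "roll": 0, "hand": 60},
  {"x": 0, "y": 0, "z": -30, "roll": 0, "hand": 60},
  {"x": 0, "y": 0, "z": -25, "roll": 0, "hand": 60},
  {"x": 0, "y": 0, "z": -20, "roll": 0, "hand": 60},
  {"x": 0, "y": 0, "z": -14, "roll": 0, "hand": 60},
  {"x": 0, "y": 0, "z": 0, "roll": 0, "hand": 60},
  {"x": 0, "y": 0, "z": 0, "roll": 0, "hand": 15},
  {"x": 0, "y": 0, "z": 0, "roll": 0, "hand": 15},
  {"x": 0, "y": 0, "z": 0, "roll": 0, "hand": 15},
  {"x": 0, "y": 0, "z": 0, "roll": 0, "hand": 15},
])

```text
time: 2.4
position: [0.5056, -0.274, 0.1142]
tool_rot: [2.588, 1.778, 0.001]
ft_force: [-0.0, -0.1, 0.3]
grip_width: 0.413
grip_force: 0.0
```

send_rows([
  {"x": 0, "y": 0, "z": 0, "roll": 0, "hand": 15},
  {"x": 0, "y": 0, "z": 0, "roll": 0, "hand": 15},
  {"x": 0, "y": 0, "z": 0, "roll": 0, "hand": 15},
  {"x": 0, "y": 0, "z": 0, "roll": 0, "hand": 15},
])

```text
time: 2.8
position: [0.5049, -0.2737, 0.1135]
tool_rot: [-2.59, -1.778, 0.001]
ft_force: [-2.1, 1.3, 3.6]
grip_width: 0.25
grip_force: 55.0
```

Run:
```python
from h import *
print(tool());im=get_image("side");s=im[225:345,220:340];cv2.imwrite("pics/grasp.png",cv2.resize(s,None,fx=5,fy=5,interpolation=cv2.INTER_CUBIC))
```

```text
(array([ 504.9, -273.7,  113.5]), 'closing yaw', np.float64(-21.0), 'z', array([-0.,  0., -1.]), 't', 2.8, 'f', array([-2.06,  1.27,  3.63]), 21.743688852604166)
```

View pics/grasp.png

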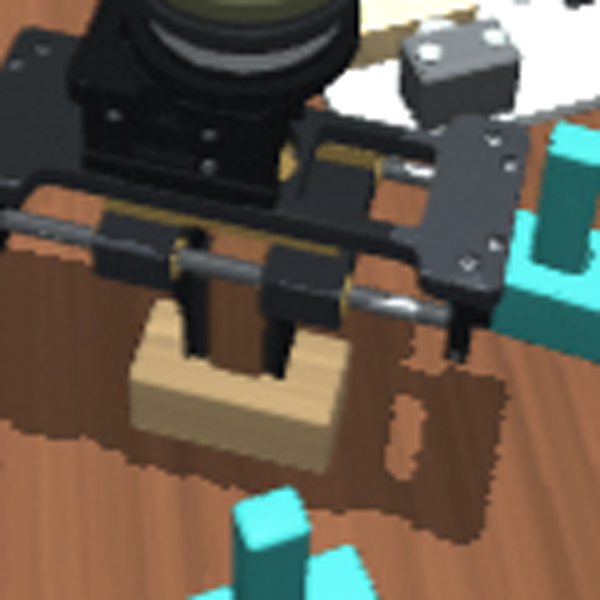

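Grasped well: the opening is 21.7 mm on the 22 mm handle, and the mallet still stands at TCP (504.9, -273.7, 113.5). Next I'll lift it and carry it behind the right pad, turning +33°.

send_rows([
  {"x": 0, "y": 0, "z": 20, "roll": 0, "hand": 15},
  {"x": 0, "y": 0, "z": 40, "roll": 0, "hand": 15},
  {"x": -2, "y": 20, "z": 0, "roll": 5, "hand": 15},
  {"x": -3, "y": 30, "z": 0, "roll": 7, "hand": 15},
  {"x": -2, "y": 35, "z": 0, "roll": 7, "hand": 15},
  {"x": -2, "y": 35, "z": 0, "roll": 7, "hand": 15},
  {"x": -2, "y": 30, "z": 0, "roll": 7, "hand": 15},
  {"x": -2, "y": 20, "z": 0, "roll": 0, "hand": 15},
  {"x": 0, "y": 0, "z": -25, "roll": 0, "hand": 15},
  {"x": 0, "y": 0, "z": -20, "roll": 0, "hand": 15},
])

```text
time: 3.85
position: [0.4921, -0.1029, 0.1275]
tool_rot: [1.975, 2.442, 0.0]
ft_force: [0.2, -0.4, -2.2]
grip_width: 0.249
grip_force: 55.0
```

send_rows([
  {"x": 0, "y": 0, "z": 0, "roll": 0, "hand": 15},
  {"x": 0, "y": 0, "z": 0, "roll": 0, "hand": 15},
  {"x": 0, "y": 0, "z": 0, "roll": 0, "hand": 15},
  {"x": 0, "y": 0, "z": 0, "roll": 0, "hand": 15},
])

```text
time: 4.25
position: [0.4929, -0.1041, 0.1293]
tool_rot: [1.977, 2.439, 0.001]
ft_force: [-0.5, 0.4, -2.1]
grip_width: 0.252
grip_force: 55.0
```

```bash
cat >> h.py <<'E'
def J(name=None):
    s=get_state();u=np.array([.978,.208]);v=np.array([-.208,.978]);d=s["position"][:2]*1000-[599,-18]
    return "jig x,y",np.round([d@u,d@v],1),"f u",round(float(s["ft_force"][:2]@u),2)
E
python3 - <<'E'
from h import *
print(tool(),J());im=get_image("side");s=im[170:290,220:380];cv2.imwrite("pics/pre.png",cv2.resize(s,None,fx=5,fy=5,interpolation=cv2.INTER_CUBIC))
E
```

```text
(array([ 492.9, -104.1,  129.3]), 'closing yaw', np.float64(11.9), 'z', array([ 0.002, -0.001, -1.   ]), 't', 4.25, 'f', array([-0.5 ,  0.37, -2.06]), 21.895550304707854) ('jig x,y', array([-121.7,  -62.1]), 'f u', -0.41)
```

View pics/pre.png

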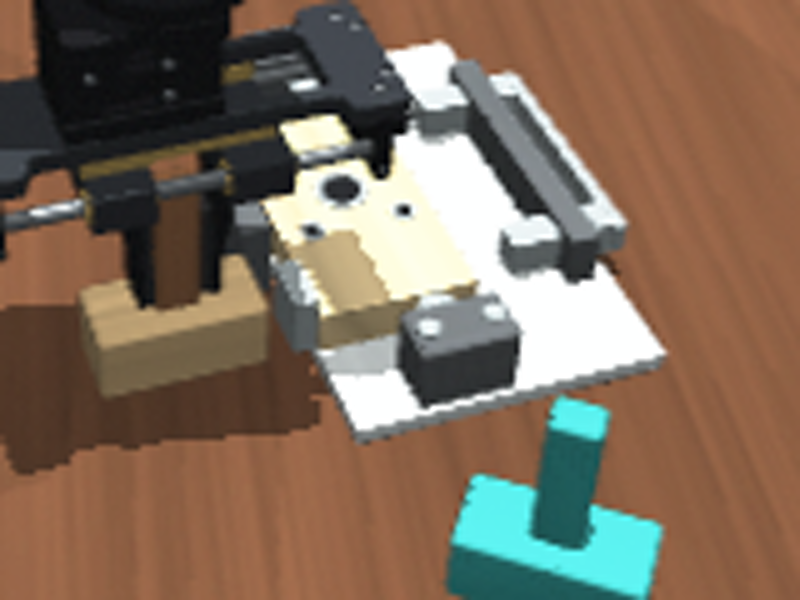

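The mallet's head is aligned about 13 mm behind the right pad. I'll advance gently along (0.978, 0.208).

send_rows([
  {"x": 3, "y": 0.6, "z": 0, "roll": 0, "hand": 15},
  {"x": 3, "y": 0.6, "z": 0, "roll": 0, "hand": 15},
  {"x": 2, "y": 0.4, "z": 0, "roll": 0, "hand": 15},
  {"x": 1, "y": 0.2, "z": 0, "roll": 0, "hand": 15},
  {"x": 1, "y": 0.2, "z": 0, "roll": 0, "hand": 15},
  {"x": 1, "y": 0.2, "z": 0, "roll": 0, "hand": 15},
  {"x": 1, "y": 0.2, "z": 0, "roll": 0, "hand": 15},
])

```text
time: 5.0
position: [0.5041, -0.1014, 0.1282]
tool_rot: [-1.978, -2.441, 0.0]
ft_force: [0.1, 0.6, -2.1]
grip_width: 0.249
grip_force: 55.0
```

send_rows([
  {"x": 1, "y": 0.2, "z": 0, "roll": 0, "hand": 15},
  {"x": 1, "y": 0.2, "z": 0, "roll": 0, "hand": 15},
])

```text
time: 5.2
position: [0.5062, -0.101, 0.1283]
tool_rot: [1.978, 2.44, -0.0]
ft_force: [0.6, 0.1, -2.0]
grip_width: 0.247
grip_force: 55.0
```

send_rows([
  {"x": 1, "y": 0.2, "z": 0, "roll": 0, "hand": 15},
  {"x": 1, "y": 0.2, "z": 0, "roll": 0, "hand": 15},
])

```text
time: 5.4
position: [0.5074, -0.1008, 0.1281]
tool_rot: [-1.977, -2.44, 0.002]
ft_force: [-3.1, -0.6, -0.9]
grip_width: 0.252
grip_force: 55.0
```

```bash
python3 -c "from h import *;print(tool(),J())"
```

```text
(array([ 507.4, -100.8,  128.1]), 'closing yaw', np.float64(12.0), 'z', array([-0.002, -0.   , -1.   ]), 't', 5.4, 'f', array([-3.08, -0.59, -0.89]), 21.922607389959097) ('jig x,y', array([-106.8,  -61.9]), 'f u', -3.14)
```

Contact is at TCP jig-x ≈ -107, as predicted. Next is the first short push.

send_rows([
  {"x": 1, "y": 0.2, "z": 0, "roll": 0, "hand": 15},
  {"x": 1, "y": 0.2, "z": 0, "roll": 0, "hand": 15},
])

```text
time: 5.6
position: [0.5079, -0.1008, 0.1277]
tool_rot: [-1.976, -2.437, 0.007]
ft_force: [-7.3, -1.3, 3.4]
grip_width: 0.25
grip_force: 55.0
```

send_rows([
  {"x": 1, "y": 0.2, "z": 0, "roll": 0, "hand": 15},
  {"x": 1, "y": 0.2, "z": 0, "roll": 0, "hand": 15},
])

```text
time: 5.8
position: [0.5094, -0.1009, 0.1276]
tool_rot: [-1.976, -2.437, 0.009]
ft_force: [-9.3, -1.8, 4.0]
grip_width: 0.246
grip_force: 55.0
```

send_rows([
  {"x": 1, "y": 0.2, "z": 0, "roll": 0, "hand": 15},
  {"x": 1, "y": 0.2, "z": 0, "roll": 0, "hand": 15},
])

```text
time: 6.0
position: [0.5113, -0.1009, 0.1276]
tool_rot: [-1.977, -2.436, 0.01]
ft_force: [-8.6, -3.9, 3.2]
grip_width: 0.25
grip_force: 55.0
```

```bash
python3 -c "from h import *;print(tool(),J())"
```

```text
(array([ 511.3, -100.9,  127.6]), 'closing yaw', np.float64(11.9), 'z', array([-0.007, -0.002, -1.   ]), 't', 6.0, 'f', array([-8.64, -3.94,  3.19]), 21.73218148686179) ('jig x,y', array([-103. ,  -62.9]), 'f u', -9.27)
```

send_rows([
  {"x": 1, "y": 0.2, "z": 0, "roll": 0, "hand": 15},
  {"x": 1, "y": 0.2, "z": 0, "roll": 0, "hand": 15},
  {"x": 1, "y": 0.2, "z": 0, "roll": 0, "hand": 15},
])

```text
time: 6.3
position: [0.5143, -0.101, 0.1276]
tool_rot: [-1.978, -2.436, 0.01]
ft_force: [-7.8, -5.4, 2.4]
grip_width: 0.247
grip_force: 55.0
```

Run:
```python
from h import *
print(tool(),J())
im=get_image("side");s=im[170:290,220:380];cv2.imwrite("pics/push1.png",cv2.resize(s,None,fx=5,fy=5,interpolation=cv2.INTER_CUBIC))
```

```text
(array([ 514.3, -101. ,  127.6]), 'closing yaw', np.float64(11.9), 'z', array([-0.007, -0.003, -1.   ]), 't', 6.3, 'f', array([-7.83, -5.38,  2.44]), 21.522144413863163) ('jig x,y', array([-100.1,  -63.5]), 'f u', -8.77)
```

View pics/push1.png

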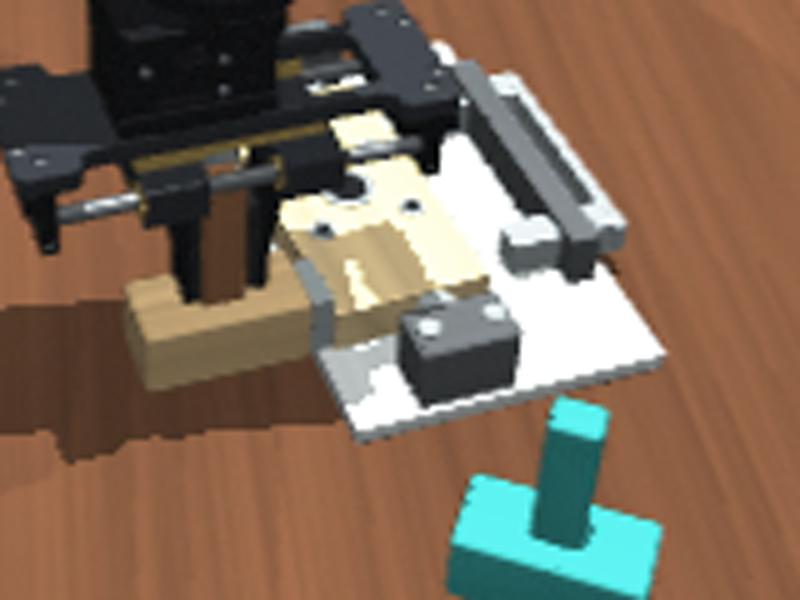

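The head is on the right pad, which has moved about 6.5 mm at 9 N. Now I'll back off, pass behind the block and go to the left pad.

send_rows([
  {"x": -5, "y": -1, "z": 0, "roll": 0, "hand": 15},
  {"x": -10, "y": -2.1, "z": 0, "roll": 0, "hand": 15},
  {"x": -10, "y": -2.1, "z": 1, "roll": 0, "hand": 15},
  {"x": -4, "y": 20, "z": 0, "roll": 0, "hand": 15},
  {"x": -6, "y": 30, "z": 0, "roll": 0, "hand": 15},
  {"x": -7, "y": 32, "z": 0, "roll": 0, "hand": 15},
  {"x": -5, "y": 25, "z": 0, "roll": 0, "hand": 15},
  {"x": -4, "y": 14, "z": 0, "roll": 0, "hand": 15},
  {"x": 0, "y": 0, "z": 0, "roll": 0, "hand": 15},
  {"x": 0, "y": 0, "z": 0, "roll": 0, "hand": 15},
])

```text
time: 7.35
position: [0.4662, 0.0158, 0.1294]
tool_rot: [1.978, 2.439, -0.001]
ft_force: [0.6, -0.2, -2.5]
grip_width: 0.251
grip_force: 55.0
```

```bash
python3 -c "from h import *;print(tool(),J())"
```

```text
(array([466.2,  15.8, 129.4]), 'closing yaw', np.float64(11.9), 'z', array([ 0.001, -0.001, -1.   ]), 't', 7.35, 'f', array([ 0.58, -0.15, -2.49]), 21.797220491975096) ('jig x,y', array([-122.8,   60.7]), 'f u', 0.54)
```

send_rows([
  {"x": 3, "y": 0.6, "z": 0, "roll": 0, "hand": 15},
  {"x": 3, "y": 0.6, "z": 0, "roll": 0, "hand": 15},
  {"x": 3, "y": 0.6, "z": 0, "roll": 0, "hand": 15},
  {"x": 2, "y": 0.4, "z": 0, "roll": 0, "hand": 15},
  {"x": 1, "y": 0.2, "z": 0, "roll": 0, "hand": 15},
  {"x": 1, "y": 0.2, "z": 0, "roll": 0, "hand": 15},
  {"x": 1, "y": 0.2, "z": 0, "roll": 0, "hand": 15},
  {"x": 1, "y": 0.2, "z": 0, "roll": 0, "hand": 15},
])

```text
time: 8.15
position: [0.4811, 0.0201, 0.1293]
tool_rot: [1.978, 2.441, -0.0]
ft_force: [0.9, -0.5, -2.4]
grip_width: 0.25
grip_force: 55.0
```

send_rows([
  {"x": 1, "y": 0.2, "z": 0, "roll": 0, "hand": 15},
  {"x": 1, "y": 0.2, "z": 0, "roll": 0, "hand": 15},
  {"x": 1, "y": 0.2, "z": 0, "roll": 0, "hand": 15},
])

```text
time: 8.45
position: [0.4822, 0.0202, 0.1288]
tool_rot: [-1.976, -2.438, 0.006]
ft_force: [-6.9, -1.2, 2.2]
grip_width: 0.251
grip_force: 55.0
```

send_rows([
  {"x": 1, "y": 0.2, "z": 0, "roll": 0, "hand": 15},
  {"x": 1, "y": 0.2, "z": 0, "roll": 0, "hand": 15},
  {"x": 1, "y": 0.2, "z": 0, "roll": 0, "hand": 15},
])

```text
time: 8.75
position: [0.4849, 0.0211, 0.1286]
tool_rot: [-1.975, -2.438, 0.007]
ft_force: [-8.5, -0.3, 1.8]
grip_width: 0.248
grip_force: 55.0
```

```bash
python3 -c "from h import *;print(tool(),J())"
```

```text
(array([484.9,  21.1, 128.6]), 'closing yaw', np.float64(12.0), 'z', array([-0.006, -0.001, -1.   ]), 't', 8.75, 'f', array([-8.45, -0.35,  1.77]), 21.55373837200921) ('jig x,y', array([-103.5,   61.9]), 'f u', -8.34)
```

Contact shows the template started nearly square (both pads at -107), so the left end lags now. I'll push the left pad on to about -97.

send_rows([
  {"x": 1, "y": 0.2, "z": 0, "roll": 0, "hand": 15},
  {"x": 1, "y": 0.2, "z": 0, "roll": 0, "hand": 15},
  {"x": 1, "y": 0.2, "z": 0, "roll": 0, "hand": 15},
])

```text
time: 9.05
position: [0.4878, 0.0221, 0.1286]
tool_rot: [-1.975, -2.438, 0.006]
ft_force: [-6.3, 1.1, 2.6]
grip_width: 0.247
grip_force: 55.0
```

send_rows([
  {"x": 1, "y": 0.2, "z": 0, "roll": 0, "hand": 15},
  {"x": 1, "y": 0.2, "z": 0, "roll": 0, "hand": 15},
  {"x": 1, "y": 0.2, "z": 0, "roll": 0, "hand": 15},
])

```text
time: 9.35
position: [0.4904, 0.023, 0.1284]
tool_rot: [-1.974, -2.437, 0.007]
ft_force: [-7.9, 0.9, 2.1]
grip_width: 0.253
grip_force: 55.0
```

send_rows([
  {"x": -5, "y": -1, "z": 0, "roll": 0, "hand": 15},
  {"x": -10, "y": -2.1, "z": 0, "roll": 0, "hand": 15},
  {"x": -12, "y": -2.5, "z": 0, "roll": 0, "hand": 15},
  {"x": 4, "y": -20, "z": 0, "roll": 0, "hand": 15},
  {"x": 6, "y": -30, "z": 0, "roll": 0, "hand": 15},
  {"x": 7, "y": -32, "z": 0, "roll": 0, "hand": 15},
  {"x": 5, "y": -25, "z": 0, "roll": 0, "hand": 15},
  {"x": 4, "y": -14, "z": 0, "roll": 0, "hand": 15},
  {"x": 0, "y": 0, "z": 0, "roll": 0, "hand": 15},
  {"x": 0, "y": 0, "z": 0, "roll": 0, "hand": 15},
])

```text
time: 10.35
position: [0.4917, -0.103, 0.1293]
tool_rot: [-1.977, -2.441, -0.001]
ft_force: [0.6, 0.5, -1.4]
grip_width: 0.252
grip_force: 55.0
```

```bash
python3 -c "from h import *;print(tool(),J())"
```

```text
(array([ 491.7, -103. ,  129.3]), 'closing yaw', np.float64(12.0), 'z', array([-0.   ,  0.001, -1.   ]), 't', 10.35, 'f', array([ 0.6 ,  0.46, -1.36]), 21.92221346423441) ('jig x,y', array([-122.6,  -60.8]), 'f u', 0.68)
```

Left is now at -97.7. For the right pad I'll go to about -92.5; the earliest possible stop is at -91.

send_rows([
  {"x": 5, "y": 0.9, "z": 0, "roll": 0, "hand": 15},
  {"x": 5, "y": 0.9, "z": 0, "roll": 0, "hand": 15},
  {"x": 5, "y": 0.9, "z": 0, "roll": 0, "hand": 15},
  {"x": 3, "y": 0.5, "z": 0, "roll": 0, "hand": 15},
  {"x": 1, "y": 0.2, "z": 0, "roll": 0, "hand": 15},
  {"x": 1, "y": 0.2, "z": 0, "roll": 0, "hand": 15},
  {"x": 1, "y": 0.2, "z": 0, "roll": 0, "hand": 15},
  {"x": 1, "y": 0.2, "z": 0, "roll": 0, "hand": 15},
  {"x": 1, "y": 0.2, "z": 0, "roll": 0, "hand": 15},
  {"x": 1, "y": 0.2, "z": 0, "roll": 0, "hand": 15},
])

```text
time: 11.35
position: [0.5155, -0.1, 0.1292]
tool_rot: [-1.978, -2.44, 0.002]
ft_force: [-3.4, 0.0, -0.2]
grip_width: 0.25
grip_force: 55.0
```

send_rows([
  {"x": 1, "y": 0.2, "z": 0, "roll": 0, "hand": 15},
  {"x": 1, "y": 0.2, "z": 0, "roll": 0, "hand": 15},
  {"x": 1, "y": 0.2, "z": 0, "roll": 0, "hand": 15},
  {"x": 1, "y": 0.2, "z": 0, "roll": 0, "hand": 15},
])

```text
time: 11.75
position: [0.5175, -0.0999, 0.1286]
tool_rot: [-1.976, -2.437, 0.008]
ft_force: [-8.6, -1.4, 3.5]
grip_width: 0.248
grip_force: 55.0
```

send_rows([
  {"x": 1, "y": 0.2, "z": 0, "roll": 0, "hand": 15},
  {"x": 1, "y": 0.2, "z": 0, "roll": 0, "hand": 15},
  {"x": 1, "y": 0.2, "z": 0, "roll": 0, "hand": 15},
])

```text
time: 12.05
position: [0.5202, -0.0998, 0.1286]
tool_rot: [-1.976, -2.436, 0.01]
ft_force: [-8.3, -2.8, 3.6]
grip_width: 0.25
grip_force: 55.0
```

```bash
python3 -c "from h import *;print(tool(),J())"
```

```text
(array([520.2, -99.8, 128.6]), 'closing yaw', np.float64(11.9), 'z', array([-0.007, -0.002, -1.   ]), 't', 12.05, 'f', array([-8.28, -2.79,  3.63]), 21.728764858181574) ('jig x,y', array([-94.1, -63.6]), 'f u', -8.68)
```

send_rows([
  {"x": 1, "y": 0.2, "z": 0, "roll": 0, "hand": 15},
  {"x": 1, "y": 0.2, "z": 0, "roll": 0, "hand": 15},
])

```text
time: 12.25
position: [0.5222, -0.0998, 0.1286]
tool_rot: [-1.977, -2.436, 0.01]
ft_force: [-9.5, -3.5, 2.7]
grip_width: 0.248
grip_force: 55.0
```

send_rows([
  {"x": -5, "y": -1, "z": 0, "roll": 0, "hand": 15},
  {"x": -14, "y": -2.5, "z": 0, "roll": 0, "hand": 15},
  {"x": -14, "y": -2.5, "z": 0, "roll": 0, "hand": 15},
  {"x": -4, "y": 20, "z": 0, "roll": 0, "hand": 15},
  {"x": -6, "y": 30, "z": 0, "roll": 0, "hand": 15},
  {"x": -7, "y": 32, "z": 0, "roll": 0, "hand": 15},
  {"x": -5, "y": 25, "z": 0, "roll": 0, "hand": 15},
  {"x": -4, "y": 15, "z": 0, "roll": 0, "hand": 15},
  {"x": 0, "y": 0, "z": 0, "roll": 0, "hand": 15},
  {"x": 0, "y": 0, "z": 0, "roll": 0, "hand": 15},
])

```text
time: 13.25
position: [0.4665, 0.0172, 0.1294]
tool_rot: [1.977, 2.44, 0.0]
ft_force: [-0.2, -0.4, -1.3]
grip_width: 0.251
grip_force: 55.0
```

```bash
python3 -c "from h import *;print(tool(),J())"
```

```text
(array([466.5,  17.2, 129.4]), 'closing yaw', np.float64(11.9), 'z', array([ 0.001, -0.001, -1.   ]), 't', 13.25, 'f', array([-0.18, -0.39, -1.27]), 21.81143443551871) ('jig x,y', array([-122.2,   62. ]), 'f u', -0.26)
```

send_rows([
  {"x": 5, "y": 1, "z": 0, "roll": 0, "hand": 15},
  {"x": 5, "y": 1, "z": 0, "roll": 0, "hand": 15},
  {"x": 5, "y": 1, "z": 0, "roll": 0, "hand": 15},
  {"x": 5, "y": 1, "z": 0, "roll": 0, "hand": 15},
  {"x": 2, "y": 0.4, "z": 0, "roll": 0, "hand": 15},
  {"x": 1, "y": 0.2, "z": 0, "roll": 0, "hand": 15},
  {"x": 1, "y": 0.2, "z": 0, "roll": 0, "hand": 15},
  {"x": 1, "y": 0.2, "z": 0, "roll": 0, "hand": 15},
  {"x": 1, "y": 0.2, "z": 0, "roll": 0, "hand": 15},
])

```text
time: 14.15
position: [0.4907, 0.023, 0.1289]
tool_rot: [-1.977, -2.439, 0.005]
ft_force: [-6.2, -1.4, 1.8]
grip_width: 0.249
grip_force: 55.0
```

send_rows([
  {"x": 1, "y": 0.2, "z": 0, "roll": 0, "hand": 15},
  {"x": 1, "y": 0.2, "z": 0, "roll": 0, "hand": 15},
  {"x": 1, "y": 0.2, "z": 0, "roll": 0, "hand": 15},
])

```text
time: 14.45
position: [0.4927, 0.0237, 0.1286]
tool_rot: [-1.975, -2.438, 0.007]
ft_force: [-7.6, 0.4, 2.5]
grip_width: 0.252
grip_force: 55.0
```

send_rows([
  {"x": 1, "y": 0.2, "z": 0, "roll": 0, "hand": 15},
  {"x": 1, "y": 0.2, "z": 0, "roll": 0, "hand": 15},
  {"x": 1, "y": 0.2, "z": 0, "roll": 0, "hand": 15},
])

```text
time: 14.75
position: [0.4957, 0.0247, 0.1286]
tool_rot: [-1.975, -2.438, 0.006]
ft_force: [-6.9, 0.3, 1.1]
grip_width: 0.25
grip_force: 55.0
```

```bash
python3 -c "from h import *;print(tool(),J())"
```

```text
(array([495.7,  24.7, 128.6]), 'closing yaw', np.float64(12.0), 'z', array([-0.006, -0.   , -1.   ]), 't', 14.75, 'f', array([-6.9 ,  0.32,  1.15]), 21.749389051783194) ('jig x,y', array([-92.2,  63.3]), 'f u', -6.68)
```

send_rows([
  {"x": 1, "y": 0.2, "z": 0, "roll": 0, "hand": 15},
  {"x": 1, "y": 0.2, "z": 0, "roll": 0, "hand": 15},
])

```text
time: 14.95
position: [0.4973, 0.0254, 0.1284]
tool_rot: [-1.974, -2.437, 0.007]
ft_force: [-8.0, 1.8, 0.9]
grip_width: 0.249
grip_force: 55.0
```

send_rows([
  {"x": 1, "y": 0.2, "z": 0, "roll": 0, "hand": 15},
  {"x": 1, "y": 0.2, "z": 0, "roll": 0, "hand": 15},
])

```text
time: 15.15
position: [0.499, 0.0259, 0.1282]
tool_rot: [-1.974, -2.436, 0.007]
ft_force: [-8.1, 1.4, 0.8]
grip_width: 0.246
grip_force: 55.0
```

send_rows([
  {"x": -7, "y": -1.5, "z": 0, "roll": 0, "hand": 15},
  {"x": -15, "y": -3, "z": 0, "roll": 0, "hand": 15},
  {"x": -14, "y": -3, "z": 0, "roll": 0, "hand": 15},
  {"x": 4, "y": -20, "z": 0, "roll": 0, "hand": 15},
  {"x": 6, "y": -30, "z": 0, "roll": 0, "hand": 15},
  {"x": 7, "y": -32, "z": 0, "roll": 0, "hand": 15},
  {"x": 5, "y": -25, "z": 0, "roll": 0, "hand": 15},
  {"x": 4, "y": -15, "z": 0, "roll": 0, "hand": 15},
  {"x": 0, "y": 0, "z": 0, "roll": 0, "hand": 15},
  {"x": 0, "y": 0, "z": 0, "roll": 0, "hand": 15},
])

```text
time: 16.15
position: [0.4921, -0.1033, 0.1293]
tool_rot: [-1.977, -2.441, -0.001]
ft_force: [0.5, 0.7, -2.2]
grip_width: 0.252
grip_force: 55.0
```

```bash
python3 -c "from h import *;print(tool(),J())"
```

```text
(array([ 492.1, -103.3,  129.3]), 'closing yaw', np.float64(12.0), 'z', array([ 0.   ,  0.001, -1.   ]), 't', 16.15, 'f', array([ 0.48,  0.74, -2.22]), 21.905447315659128) ('jig x,y', array([-122.3,  -61.1]), 'f u', 0.63)
```

send_rows([
  {"x": 6, "y": 1.2, "z": 0, "roll": 0, "hand": 15},
  {"x": 6, "y": 1.2, "z": 0, "roll": 0, "hand": 15},
  {"x": 6, "y": 1.2, "z": 0, "roll": 0, "hand": 15},
  {"x": 5, "y": 1, "z": 0, "roll": 0, "hand": 15},
  {"x": 4, "y": 0.8, "z": 0, "roll": 0, "hand": 15},
  {"x": 1, "y": 0.2, "z": 0, "roll": 0, "hand": 15},
  {"x": 1, "y": 0.2, "z": 0, "roll": 0, "hand": 15},
  {"x": 1, "y": 0.2, "z": 0, "roll": 0, "hand": 15},
  {"x": 1, "y": 0.2, "z": 0, "roll": 0, "hand": 15},
  {"x": 1, "y": 0.2, "z": 0, "roll": 0, "hand": 15},
])

```text
time: 17.15
position: [0.523, -0.0982, 0.1291]
tool_rot: [-1.977, -2.439, 0.003]
ft_force: [-4.3, -0.5, 0.3]
grip_width: 0.247
grip_force: 55.0
```

send_rows([
  {"x": 1, "y": 0.2, "z": 0, "roll": 0, "hand": 15},
  {"x": 1, "y": 0.2, "z": 0, "roll": 0, "hand": 15},
])

```text
time: 17.35
position: [0.5239, -0.0981, 0.1288]
tool_rot: [-1.977, -2.437, 0.007]
ft_force: [-7.2, -0.3, 2.4]
grip_width: 0.247
grip_force: 55.0
```

send_rows([
  {"x": 1, "y": 0.2, "z": 0, "roll": 0, "hand": 15},
  {"x": 1, "y": 0.2, "z": 0, "roll": 0, "hand": 15},
])

```text
time: 17.55
position: [0.5258, -0.098, 0.1287]
tool_rot: [-1.977, -2.437, 0.007]
ft_force: [-8.4, -0.3, 3.2]
grip_width: 0.249
grip_force: 55.0
```

send_rows([
  {"x": 1, "y": 0.2, "z": 0, "roll": 0, "hand": 15},
  {"x": 1, "y": 0.2, "z": 0, "roll": 0, "hand": 15},
])

```text
time: 17.75
position: [0.5273, -0.098, 0.1287]
tool_rot: [-1.976, -2.436, 0.009]
ft_force: [-8.4, -2.2, 4.3]
grip_width: 0.249
grip_force: 55.0
```

```bash
python3 -c "from h import *;print(tool(),J())"
```

```text
(array([527.3, -98. , 128.7]), 'closing yaw', np.float64(11.9), 'z', array([-0.007, -0.002, -1.   ]), 't', 17.75, 'f', array([-8.4 , -2.16,  4.27]), 21.659011349873584) ('jig x,y', array([-86.8, -63.3]), 'f u', -8.66)
```

send_rows([
  {"x": 1, "y": 0.2, "z": 0, "roll": 0, "hand": 15},
  {"x": 1, "y": 0.2, "z": 0, "roll": 0, "hand": 15},
])

```text
time: 17.95
position: [0.5291, -0.0979, 0.1287]
tool_rot: [-1.977, -2.436, 0.01]
ft_force: [-8.6, -2.7, 3.8]
grip_width: 0.251
grip_force: 55.0
```

send_rows([
  {"x": 1, "y": 0.2, "z": 0, "roll": 0, "hand": 15},
  {"x": 1, "y": 0.2, "z": 0, "roll": 0, "hand": 15},
])

```text
time: 18.15
position: [0.5311, -0.0978, 0.1287]
tool_rot: [-1.977, -2.436, 0.011]
ft_force: [-8.5, -2.6, 4.1]
grip_width: 0.252
grip_force: 55.0
```

send_rows([
  {"x": -7, "y": -1.5, "z": 0, "roll": 0, "hand": 15},
  {"x": -20, "y": -4.2, "z": 0, "roll": 0, "hand": 15},
  {"x": -15, "y": -3, "z": 0, "roll": 0, "hand": 15},
  {"x": -4, "y": 20, "z": 0, "roll": 0, "hand": 15},
  {"x": -6, "y": 30, "z": 0, "roll": 0, "hand": 15},
  {"x": -7, "y": 32, "z": 0, "roll": 0, "hand": 15},
  {"x": -5, "y": 25, "z": 0, "roll": 0, "hand": 15},
  {"x": -4, "y": 15, "z": 0, "roll": 0, "hand": 15},
  {"x": 0, "y": 0, "z": 0, "roll": 0, "hand": 15},
  {"x": 0, "y": 0, "z": 0, "roll": 0, "hand": 15},
])

```text
time: 19.15
position: [0.4665, 0.0166, 0.1294]
tool_rot: [1.977, 2.44, 0.0]
ft_force: [-0.3, -0.9, -1.9]
grip_width: 0.248
grip_force: 55.0
```

Run:
```python
from h import *
print(tool(),J())
u=np.array([.978,.208]);v=np.array([-.208,.978])
c=lambda p:(np.array(p,float)+.5)/5.33333-.5+[200,130]
for p in [(162,160),(337,124)]:
  w=at("top",c([p]),.030)[0][:2]*1000-[599,-18];print("pin",w@u,w@v)
```

```text
(array([466.5,  16.6, 129.4]), 'closing yaw', np.float64(11.9), 'z', array([ 0.001, -0.001, -1.   ]), 't', 19.15, 'f', array([-0.26, -0.92, -1.86]), 21.534603958501705) ('jig x,y', array([-122.4,   61.4]), 'f u', -0.45)
pin 55.72201781341708 54.13320017866379
pin 53.34767800858035 -54.308594672466576
```

The pins are estimated at jig x ≈ 54±3, so the stop should come at about TCP -78. Left pad next, from contact at about -88.

send_rows([
  {"x": 6, "y": 1.3, "z": 0, "roll": 0, "hand": 15},
  {"x": 6, "y": 1.3, "z": 0, "roll": 0, "hand": 15},
  {"x": 6, "y": 1.3, "z": 0, "roll": 0, "hand": 15},
  {"x": 6, "y": 1.3, "z": 0, "roll": 0, "hand": 15},
  {"x": 5, "y": 1, "z": 0, "roll": 0, "hand": 15},
  {"x": 1, "y": 0.2, "z": 0, "roll": 0, "hand": 15},
  {"x": 1, "y": 0.2, "z": 0, "roll": 0, "hand": 15},
  {"x": 1, "y": 0.2, "z": 0, "roll": 0, "hand": 15},
  {"x": 1, "y": 0.2, "z": 0, "roll": 0, "hand": 15},
  {"x": 1, "y": 0.2, "z": 0, "roll": 0, "hand": 15},
])

```text
time: 20.15
position: [0.4997, 0.0245, 0.1292]
tool_rot: [-1.978, -2.44, 0.001]
ft_force: [-2.3, 0.9, -1.3]
grip_width: 0.247
grip_force: 55.0
```

send_rows([
  {"x": 1, "y": 0.2, "z": 0, "roll": 0, "hand": 15},
  {"x": 1, "y": 0.2, "z": 0, "roll": 0, "hand": 15},
])

```text
time: 20.35
position: [0.5003, 0.0246, 0.1288]
tool_rot: [-1.976, -2.438, 0.006]
ft_force: [-5.6, -2.1, 1.4]
grip_width: 0.25
grip_force: 55.0
```

send_rows([
  {"x": 1, "y": 0.2, "z": 0, "roll": 0, "hand": 15},
  {"x": 1, "y": 0.2, "z": 0, "roll": 0, "hand": 15},
])

```text
time: 20.55
position: [0.5019, 0.0252, 0.1287]
tool_rot: [-1.975, -2.438, 0.007]
ft_force: [-7.5, -1.6, 3.2]
grip_width: 0.247
grip_force: 55.0
```

send_rows([
  {"x": 1, "y": 0.2, "z": 0, "roll": 0, "hand": 15},
  {"x": 1, "y": 0.2, "z": 0, "roll": 0, "hand": 15},
])

```text
time: 20.75
position: [0.5038, 0.026, 0.1286]
tool_rot: [-1.975, -2.438, 0.006]
ft_force: [-6.7, -0.2, 2.0]
grip_width: 0.247
grip_force: 55.0
```

```bash
python3 -c "from h import *;print(tool(),J())"
```

```text
(array([503.8,  26. , 128.6]), 'closing yaw', np.float64(12.0), 'z', array([-0.006, -0.001, -1.   ]), 't', 20.75, 'f', array([-6.74, -0.2 ,  1.98]), 21.52081948760565) ('jig x,y', array([-84. ,  62.8]), 'f u', -6.63)
```

send_rows([
  {"x": 1, "y": 0.2, "z": 0, "roll": 0, "hand": 15},
  {"x": 1, "y": 0.2, "z": 0, "roll": 0, "hand": 15},
])

```text
time: 20.95
position: [0.5057, 0.0266, 0.1285]
tool_rot: [-1.974, -2.438, 0.006]
ft_force: [-7.8, 0.6, 1.1]
grip_width: 0.254
grip_force: 55.0
```

send_rows([
  {"x": 1, "y": 0.2, "z": 0, "roll": 0, "hand": 15},
  {"x": 1, "y": 0.2, "z": 0, "roll": 0, "hand": 15},
])

```text
time: 21.15
position: [0.5067, 0.0269, 0.1283]
tool_rot: [-1.974, -2.436, 0.009]
ft_force: [-11.0, 0.7, 3.2]
grip_width: 0.247
grip_force: 55.0
```

send_rows([
  {"x": -7, "y": -1.5, "z": 0, "roll": 0, "hand": 15},
  {"x": -20, "y": -4.2, "z": 0, "roll": 0, "hand": 15},
  {"x": -17, "y": -3.5, "z": 0, "roll": 0, "hand": 15},
  {"x": 4, "y": -20, "z": 0, "roll": 0, "hand": 15},
  {"x": 6, "y": -30, "z": 0, "roll": 0, "hand": 15},
  {"x": 7, "y": -32, "z": 0, "roll": 0, "hand": 15},
  {"x": 5, "y": -25, "z": 0, "roll": 0, "hand": 15},
  {"x": 4, "y": -15, "z": 0, "roll": 0, "hand": 15},
  {"x": 0, "y": 0, "z": 0, "roll": 0, "hand": 15},
  {"x": 0, "y": 0, "z": 0, "roll": 0, "hand": 15},
])

```text
time: 22.15
position: [0.4922, -0.1035, 0.1293]
tool_rot: [-1.977, -2.441, -0.002]
ft_force: [-0.4, 0.1, -3.0]
grip_width: 0.255
grip_force: 55.0
```

```bash
python3 -c "from h import *;print(tool(),J())"
```

```text
(array([ 492.2, -103.5,  129.3]), 'closing yaw', np.float64(12.0), 'z', array([ 0.   ,  0.001, -1.   ]), 't', 22.15, 'f', array([-0.42,  0.09, -2.98]), 22.168722622856) ('jig x,y', array([-122.3,  -61.4]), 'f u', -0.4)
```

The left force rose to 11 N at -80.9, so that may be the pin. For the right pad I expect contact at about -82, and I'll feel carefully.

send_rows([
  {"x": 7, "y": 1.5, "z": 0, "roll": 0, "hand": 15},
  {"x": 7, "y": 1.5, "z": 0, "roll": 0, "hand": 15},
  {"x": 7, "y": 1.5, "z": 0, "roll": 0, "hand": 15},
  {"x": 7, "y": 1.5, "z": 0, "roll": 0, "hand": 15},
  {"x": 5, "y": 1, "z": 0, "roll": 0, "hand": 15},
  {"x": 3, "y": 0.6, "z": 0, "roll": 0, "hand": 15},
  {"x": 1, "y": 0.2, "z": 0, "roll": 0, "hand": 15},
  {"x": 1, "y": 0.2, "z": 0, "roll": 0, "hand": 15},
  {"x": 1, "y": 0.2, "z": 0, "roll": 0, "hand": 15},
  {"x": 1, "y": 0.2, "z": 0, "roll": 0, "hand": 15},
])

```text
time: 23.15
position: [0.5316, -0.0964, 0.1292]
tool_rot: [-1.978, -2.44, 0.001]
ft_force: [-2.4, -0.4, -1.0]
grip_width: 0.246
grip_force: 55.0
```

send_rows([
  {"x": 1, "y": 0.2, "z": 0, "roll": 0, "hand": 15},
  {"x": 1, "y": 0.2, "z": 0, "roll": 0, "hand": 15},
])

```text
time: 23.35
position: [0.5321, -0.0964, 0.1289]
tool_rot: [-1.977, -2.437, 0.006]
ft_force: [-8.0, -2.2, 2.1]
grip_width: 0.248
grip_force: 55.0
```

send_rows([
  {"x": 1, "y": 0.2, "z": 0, "roll": 0, "hand": 15},
])

```text
time: 23.45
position: [0.5325, -0.0964, 0.1287]
tool_rot: [-1.976, -2.437, 0.008]
ft_force: [-8.8, -1.3, 3.1]
grip_width: 0.249
grip_force: 55.0
```

```bash
python3 -c "from h import *;print(tool(),J())"
```

```text
(array([532.5, -96.4, 128.7]), 'closing yaw', np.float64(11.9), 'z', array([-0.007, -0.001, -1.   ]), 't', 23.45, 'f', array([-8.83, -1.34,  3.07]), 21.680636903491393) ('jig x,y', array([-81.3, -62.8]), 'f u', -8.91)
```

send_rows([
  {"x": 1, "y": 0.2, "z": 0, "roll": 0, "hand": 15},
])

```text
time: 23.55
position: [0.5329, -0.0964, 0.1286]
tool_rot: [-1.976, -2.436, 0.01]
ft_force: [-10.0, -2.7, 4.5]
grip_width: 0.245
grip_force: 55.0
```

send_rows([
  {"x": 1, "y": 0.2, "z": 0, "roll": 0, "hand": 15},
])

```text
time: 23.65
position: [0.5333, -0.0965, 0.1285]
tool_rot: [-1.975, -2.435, 0.012]
ft_force: [-12.2, -3.2, 5.3]
grip_width: 0.248
grip_force: 55.0
```

```bash
python3 -c "from h import *;print(tool(),J())"
```

```text
(array([533.3, -96.5, 128.5]), 'closing yaw', np.float64(11.9), 'z', array([-0.01 , -0.002, -1.   ]), 't', 23.65, 'f', array([-12.2 ,  -3.2 ,   5.35]), 21.561763891321963) ('jig x,y', array([-80.6, -63.1]), 'f u', -12.6)
```

The right pad isn't slipping: the force climbs elastically past the 9 N slip level, which means the pin. I'll press to about 15 N.

send_rows([
  {"x": 1, "y": 0.2, "z": 0, "roll": 0, "hand": 15},
  {"x": 0, "y": 0, "z": 0, "roll": 0, "hand": 15},
])

```text
time: 23.85
position: [0.5335, -0.0965, 0.1283]
tool_rot: [-1.974, -2.433, 0.014]
ft_force: [-14.0, -2.7, 5.8]
grip_width: 0.251
grip_force: 55.0
```

```bash
python3 -c "from h import *;print(tool(),J())"
```

```text
(array([533.5, -96.5, 128.3]), 'closing yaw', np.float64(11.9), 'z', array([-0.012, -0.002, -1.   ]), 't', 23.85, 'f', array([-14.02,  -2.65,   5.76]), 21.801984151320063) ('jig x,y', array([-80.4, -63.1]), 'f u', -14.26)
```

send_rows([
  {"x": -7, "y": -1.5, "z": 0, "roll": 0, "hand": 15},
  {"x": -20, "y": -4.2, "z": 0, "roll": 0, "hand": 15},
  {"x": -19, "y": -4, "z": 0, "roll": 0, "hand": 15},
  {"x": -4, "y": 20, "z": 0, "roll": 0, "hand": 15},
  {"x": -6, "y": 30, "z": 0, "roll": 0, "hand": 15},
  {"x": -7, "y": 32, "z": 0, "roll": 0, "hand": 15},
  {"x": -5, "y": 25, "z": 0, "roll": 0, "hand": 15},
  {"x": -4, "y": 15, "z": 0, "roll": 0, "hand": 15},
  {"x": 0, "y": 0, "z": 0, "roll": 0, "hand": 15},
  {"x": 0, "y": 0, "z": 0, "roll": 0, "hand": 15},
])

```text
time: 24.85
position: [0.4665, 0.0165, 0.1294]
tool_rot: [1.977, 2.44, 0.0]
ft_force: [0.4, -0.9, -1.6]
grip_width: 0.247
grip_force: 55.0
```

```bash
python3 -c "from h import *;print(tool(),J())"
```

```text
(array([466.5,  16.5, 129.4]), 'closing yaw', np.float64(11.9), 'z', array([ 0.001, -0.001, -1.   ]), 't', 24.85, 'f', array([ 0.36, -0.92, -1.59]), 21.531328322905875) ('jig x,y', array([-122.4,   61.3]), 'f u', 0.16)
```

send_rows([
  {"x": 7, "y": 1.5, "z": 0, "roll": 0, "hand": 15},
  {"x": 7, "y": 1.5, "z": 0, "roll": 0, "hand": 15},
  {"x": 7, "y": 1.5, "z": 0, "roll": 0, "hand": 15},
  {"x": 7, "y": 1.5, "z": 0, "roll": 0, "hand": 15},
  {"x": 5, "y": 1, "z": 0, "roll": 0, "hand": 15},
  {"x": 3, "y": 0.6, "z": 0, "roll": 0, "hand": 15},
  {"x": 1, "y": 0.2, "z": 0, "roll": 0, "hand": 15},
  {"x": 1, "y": 0.2, "z": 0, "roll": 0, "hand": 15},
  {"x": 1, "y": 0.2, "z": 0, "roll": 0, "hand": 15},
  {"x": 1, "y": 0.2, "z": 0, "roll": 0, "hand": 15},
])

```text
time: 25.85
position: [0.506, 0.0257, 0.1293]
tool_rot: [1.978, 2.441, -0.0]
ft_force: [0.0, 1.0, -1.9]
grip_width: 0.252
grip_force: 55.0
```

send_rows([
  {"x": 1, "y": 0.2, "z": 0, "roll": 0, "hand": 15},
  {"x": 1, "y": 0.2, "z": 0, "roll": 0, "hand": 15},
])

```text
time: 26.05
position: [0.5065, 0.0258, 0.1289]
tool_rot: [-1.977, -2.439, 0.005]
ft_force: [-6.8, -2.1, 0.9]
grip_width: 0.247
grip_force: 55.0
```

send_rows([
  {"x": 1, "y": 0.2, "z": 0, "roll": 0, "hand": 15},
  {"x": 0, "y": 0, "z": 0, "roll": 0, "hand": 15},
])

```text
time: 26.25
position: [0.5067, 0.0258, 0.1286]
tool_rot: [-1.976, -2.438, 0.008]
ft_force: [-7.6, -1.5, 2.7]
grip_width: 0.249
grip_force: 55.0
```

```bash
python3 -c "from h import *;print(tool(),J())"
```

```text
(array([506.7,  25.8, 128.6]), 'closing yaw', np.float64(11.9), 'z', array([-0.006, -0.001, -1.   ]), 't', 26.25, 'f', array([-7.58, -1.46,  2.67]), 21.66611832815467) ('jig x,y', array([-81.1,  62. ]), 'f u', -7.71)
```

send_rows([
  {"x": 1, "y": 0.2, "z": 0, "roll": 0, "hand": 15},
  {"x": 1, "y": 0.2, "z": 0, "roll": 0, "hand": 15},
])

```text
time: 26.45
position: [0.5071, 0.0259, 0.1282]
tool_rot: [-1.974, -2.436, 0.013]
ft_force: [-11.7, -2.4, 6.5]
grip_width: 0.249
grip_force: 55.0
```

send_rows([
  {"x": 1, "y": 0.2, "z": 0, "roll": 0, "hand": 15},
  {"x": 0, "y": 0, "z": 0, "roll": 0, "hand": 15},
])

```text
time: 26.65
position: [0.5073, 0.0259, 0.128]
tool_rot: [-1.973, -2.434, 0.016]
ft_force: [-13.0, -2.1, 7.0]
grip_width: 0.244
grip_force: 55.0
```

```bash
python3 -c "from h import *;print(tool(),J())"
```

```text
(array([507.3,  25.9, 128. ]), 'closing yaw', np.float64(11.9), 'z', array([-0.012, -0.003, -1.   ]), 't', 26.65, 'f', array([-12.95,  -2.06,   7.02]), 21.20335303019245) ('jig x,y', array([-80.5,  62. ]), 'f u', -13.1)
```

Both pads are now firm at the same depth (-80.5 and -80.4 at 13–14 N, well above slip), so the template is square on the pins. I'll back off and carry the mallet home to TCP (504.9, -273.7, 113.5), yaw -21°.

send_rows([
  {"x": -7, "y": -1.5, "z": 0, "roll": 0, "hand": 15},
  {"x": -20, "y": -4.2, "z": 0, "roll": 0, "hand": 15},
  {"x": -19, "y": -4, "z": 0, "roll": 0, "hand": 15},
  {"x": 0, "y": 0, "z": 25, "roll": 0, "hand": 15},
  {"x": 0, "y": -10, "z": 20, "roll": 0, "hand": 15},
  {"x": 3, "y": -25, "z": 0, "roll": 0, "hand": 15},
  {"x": 4, "y": -30, "z": 0, "roll": -3, "hand": 15},
  {"x": 4, "y": -30, "z": 0, "roll": -5, "hand": 15},
  {"x": 5, "y": -35, "z": 0, "roll": -5, "hand": 15},
  {"x": 5, "y": -35, "z": 0, "roll": -5, "hand": 15},
])

```text
time: 27.65
position: [0.4878, -0.1491, 0.1747]
tool_rot: [2.337, 2.096, 0.002]
ft_force: [0.2, 0.8, -1.9]
grip_width: 0.247
grip_force: 55.0
```

send_rows([
  {"x": 5, "y": -35, "z": 0, "roll": -5, "hand": 15},
  {"x": 5, "y": -35, "z": 0, "roll": -5, "hand": 15},
  {"x": 4, "y": -30, "z": 0, "roll": -5, "hand": 15},
  {"x": 3, "y": -20, "z": 0, "roll": 0, "hand": 15},
  {"x": 0, "y": 0, "z": 0, "roll": 0, "hand": 15},
  {"x": 0, "y": 0, "z": 0, "roll": 0, "hand": 15},
  {"x": 0, "y": 0, "z": 0, "roll": 0, "hand": 15},
])

```text
time: 28.35
position: [0.5045, -0.266, 0.1743]
tool_rot: [-2.586, -1.782, -0.001]
ft_force: [0.5, 0.5, -2.1]
grip_width: 0.251
grip_force: 55.0
```

Run:
```python
from h import *
print(tool());im=get_image("side");s=im[165:325,230:390];cv2.imwrite("pics/ret.png",cv2.resize(s,(600,600),interpolation=cv2.INTER_CUBIC))
```

```text
(array([ 504.5, -266. ,  174.3]), 'closing yaw', np.float64(-20.9), 'z', array([ 0.   ,  0.001, -1.   ]), 't', 28.35, 'f', array([ 0.54,  0.49, -2.07]), 21.7964311330572)
```

View pics/ret.png

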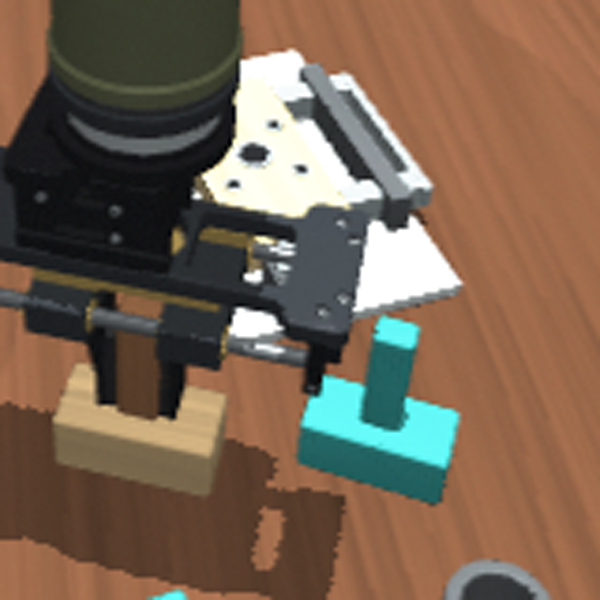

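The mallet hangs upright and the template's front is up at the pins. The y needs -8 mm, then I'll lower.

send_rows([
  {"x": 0.5, "y": -8, "z": 0, "roll": 0, "hand": 15},
  {"x": 0, "y": 0, "z": -20, "roll": 0, "hand": 15},
  {"x": 0, "y": 0, "z": -20, "roll": 0, "hand": 15},
  {"x": 0, "y": 0, "z": -13, "roll": 0, "hand": 15},
  {"x": 0, "y": 0, "z": -4, "roll": 0, "hand": 15},
  {"x": 0, "y": 0, "z": -2, "roll": 0, "hand": 15},
  {"x": 0, "y": 0, "z": -1, "roll": 0, "hand": 15},
  {"x": 0, "y": 0, "z": 0, "roll": 0, "hand": 15},
  {"x": 0, "y": 0, "z": 0, "roll": 0, "hand": 15},
])

```text
time: 29.3
position: [0.505, -0.276, 0.115]
tool_rot: [2.589, 1.778, 0.001]
ft_force: [-0.6, 0.8, -2.2]
grip_width: 0.245
grip_force: 55.0
```

```bash
python3 -c "from h import *;print(tool())"
```

```text
(array([ 505., -276.,  115.]), 'closing yaw', np.float64(-21.0), 'z', array([ 0.001, -0.001, -1.   ]), 't', 29.3, 'f', array([-0.57,  0.81, -2.19]), 21.326239744528095)
```

Not down yet (fz -2.2). I'll lower further, in small steps, and correct y by +2.

send_rows([
  {"x": 0, "y": 2, "z": -0.5, "roll": 0, "hand": 15},
  {"x": 0, "y": 0, "z": -0.5, "roll": 0, "hand": 15},
  {"x": 0, "y": 0, "z": -0.5, "roll": 0, "hand": 15},
  {"x": 0, "y": 0, "z": 0, "roll": 0, "hand": 15},
])

```text
time: 29.7
position: [0.5048, -0.2735, 0.1135]
tool_rot: [2.589, 1.779, 0.0]
ft_force: [-2.3, 2.1, 4.4]
grip_width: 0.25
grip_force: 55.0
```

send_rows([
  {"x": 0, "y": 0, "z": -0.5, "roll": 0, "hand": 15},
  {"x": 0, "y": 0, "z": 0, "roll": 0, "hand": 15},
])

```text
time: 29.9
position: [0.5048, -0.2735, 0.1135]
tool_rot: [2.589, 1.779, -0.0]
ft_force: [-2.5, 2.7, 8.3]
grip_width: 0.247
grip_force: 55.0
```

The mallet is on the bench. I'll release and rise.

send_rows([
  {"x": 0, "y": 0, "z": 0.5, "roll": 0, "hand": 24},
  {"x": 0, "y": 0, "z": 0, "roll": 0, "hand": 30},
  {"x": 0, "y": 0, "z": 0, "roll": 0, "hand": 60},
  {"x": 0, "y": 0, "z": 0, "roll": 0, "hand": 60},
  {"x": 0, "y": 0, "z": 0, "roll": 0, "hand": 60},
  {"x": 0, "y": 0, "z": 0, "roll": 0, "hand": 60},
  {"x": 0, "y": 0, "z": 10, "roll": 0, "hand": 60},
  {"x": 0, "y": 0, "z": 30, "roll": 0, "hand": 60},
  {"x": 0, "y": 0, "z": 40, "roll": 0, "hand": 60},
  {"x": 0, "y": 0, "z": 40, "roll": 0, "hand": 60},
])

```text
time: 30.9
position: [0.5044, -0.2735, 0.2346]
tool_rot: [-2.589, -1.779, -0.0]
ft_force: [-0.1, -1.2, 0.9]
grip_width: 0.688
grip_force: 0.0
```

send_rows([
  {"x": -30, "y": -40, "z": 10, "roll": -5, "hand": 60},
  {"x": -30, "y": -40, "z": 0, "roll": -5, "hand": 60},
  {"x": -30, "y": -40, "z": 0, "roll": -5, "hand": 60},
  {"x": -30, "y": -40, "z": 0, "roll": -5, "hand": 60},
  {"x": -30, "y": -40, "z": 0, "roll": -5, "hand": 60},
  {"x": 0, "y": 0, "z": 0, "roll": 0, "hand": 60},
  {"x": 0, "y": 0, "z": 0, "roll": 0, "hand": 60},
])

```text
time: 31.6
position: [0.354, -0.4742, 0.2431]
tool_rot: [2.915, 1.171, 0.001]
ft_force: [0.6, 0.3, -0.1]
grip_width: 0.688
grip_force: 0.0
```

Run:
```python
from h import *
print(tool());im=get_image("side");s=im[165:325,230:390];cv2.imwrite("pics/end.png",cv2.resize(s,(600,600),interpolation=cv2.INTER_CUBIC))
```

```text
(array([ 354. , -474.2,  243.1]), 'closing yaw', np.float64(-46.2), 'z', array([ 0., -0., -1.]), 't', 31.6, 'f', array([ 0.57,  0.34, -0.13]), 59.85696304483904)
```

View pics/end.png

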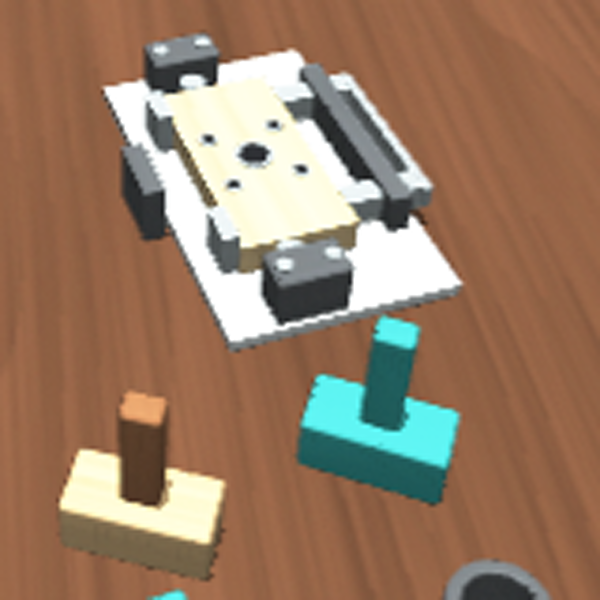

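The template's front edge meets both pins, at (300,98) and (362,195), and the template is square. The mallet stands upright in its old place, with the decoys undisturbed. I'm handing in.

```bash
python3 -c "from bench import *;print(close_job())"
```

```text
the job is handed in; nothing more can be done
None
```

I walked the template forward until it sat square against both stop pins, pressing 13–14 N on each pad at the end, then stood the mallet upright where I took it from and handed the job in at about 32 s.

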